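# Restock the lanes from the delivery pile

## Robot

A 6-joint arm with a two-finger parallel gripper is mounted at the origin on a cart in front of the work surface, level with it; the furniture and walls round the work are solid. World frame = base frame: x ahead of the robot, y to its left, z up, the work surface at z = 0. Lengths are in m, angles in rad, forces in N, time in s.
With the tool pointing down it reaches from about 0.35 to 0.975 m from the base axis. Payload 4.9 kg.
Tool frame: the origin (TCP) lies midway between the tips of the shut fingers; the grasp point (between the pads) lies 19 mm behind it; z points along the fingers, y is the line along which they close (so a half turn about z gives the same grasp; the last joint's range is limited). The gripper opens to 85 mm and grips with 20 to 120 N. Pads are 22 mm wide; open, the fingers measure 114 mm over their backs; the gripper's body (76 mm by 85 mm) begins 54 mm behind the grasp point. The pads swing forward as they close: fully open they stand 13 mm farther back than shut.
Start: joints at [1.078, 0.053, 1.613, -0, 1.476, -0.119], TCP at [0.228, 0.582, 0.231] pointing down, gripper open.
Joint ranges: [-3.01, 3.01], [-1.01, 2.22], [0.06, 2.58], [-1.02, 4.17], [0.09, 2.62], [-3.14, 3.14]. Speed limits (rad/s): [2.57, 2.57, 3.14, 3.14, 3.14, 3.14].

## Interface

Orientations are given as a unit quaternion [w, x, y, z].
In Python, from plant import manip gives the robot as it stands.
- The arm moves only by the tool shift_gripper, called after "Emit:" as name(argument=value, ...) on one line, values as JSON. Schema: {"type":"object","properties":{"deltas":{"type":"array","items":{"type":"number"},"minItems":7,"maxItems":35},"only":{"type":"string"},"quiet":{"type":"boolean"},"lines":{"type":"string"}},"required":["deltas"],"additionalProperties":false}. deltas is one flat list of numbers that holds 1 to 5 rows one after another, with no inner brackets; each row has 7 numbers: the opening from 0.0 (shut) to 1.0 (fully open), then dx, dy, dz in shares of the most that a row can go, 1 being 62.5 mm, then a rotation vector rx, ry, rz in parts of the range, where 1.0 means 4 rad; each row shifts and turns the commanded pose from where the row before left it, along the tool's axes as they then stand; what a row does not reach is not made up. A row lasts 1/8 s, in which the tool goes at most 0.0625 m and 0.188 rad, less where a joint would pass 70% of its speed; a pose out of reach is approached as far as the arm can. The fingers move at their own pace and stop on an object; the grip force is fixed at half the most. Time passes only in rows, so rows that do not move let the fingers close. The tool returns the time, the measured TCP pose, the force, the opening and the grip force at its end. only (a regular expression) keeps the lines of the reply that match it, lines (a string "A,B") keeps lines A to B, and quiet returns only ok. Input that does not fit is refused with a message, and nothing moves.
- manip.state(): the state, without advancing time (a new reading comes with each control period).
- manip.grab_frame(name): name is "scene" or "top" or "wrist"; returns the picture (420x560x3 uint8, red, green, blue); there is no depth.
- manip.camera_params(name): a dict with "intrinsics" (3x3 intrinsics, pixels), "xyz" and "orientation" of the camera in the world. Camera axes: x right, y down, z forward; pixel columns grow to the right and rows downward; lengths in m; the calibration is good to about 2 mm. A picture is of the moment at which its call begins: read the wrist's pose just before it. camera_params takes no time and is no camera call; for the wrist camera it gives the pose at the moment of the call.
- manip.job_done(): hands the job in; it is judged then, once.
The state is a dict: "time": time; "joint_pos": joint angles; "joint_vel": joint speeds; "joint_efforts": joint torques, N m; "tool_pos": TCP position; "tool_rot": TCP orientation; "contact_force": force on the tool from outside, world axes, zero at the start; "ft_torque": the same for the moment, N m; "gripper_width": opening from 0.0 (shut) to 1.0 (fully open); "grasp_force": force on a finger pad.
Only numpy, scipy, OpenCV 4.12 (cv2) and the standard library are available. Lean on these libraries where they do the work, as an engineer would, in place of code of your own. Each camera call takes 0.05 s, during which the arm holds its last target. There are 200 camera calls.

## Task

Put the new stock away from the pile: each thing goes into the lane that already holds an older one of its kind, standing flat on the lane's floor behind the older one (away from you), clear of the lips, the junction box lying lengthwise along its lane. The older tin has been left towards the back of its lane, so before the new tin goes in pull the older one forward up to the front stop; leave the older tape roll and the older junction box where they stand at the front of theirs.

Things in the scene. Friction and masses are not known exactly. Their poses are not given: they have to be found in the camera images.
- lane_tin: fixed grey sheet-metal lane, 230 (x) x 92 mm (y) outside, 222 x 84 inside; floor 3 mm thick; sides and rear end (+x, away from the robot) have lips to 6 mm above the table, the front end (-x) a stop to 14 mm, inner face at x = -111 mm. Origin: centre of the underside, on the table; z up. Three alike, which change places, x within 0.1 rad of straight ahead; this one holds the older tin.
- lane_roll: fixed grey sheet-metal lane, 230 (x) x 92 mm (y) outside, 222 x 84 inside; floor 3 mm thick; sides and rear end (+x, away from the robot) have lips to 6 mm above the table, the front end (-x) a stop to 14 mm, inner face at x = -111 mm. Origin: centre of the underside, on the table; z up. Three alike, which change places, x within 0.1 rad of straight ahead; this one holds the older roll.
- lane_box: fixed grey sheet-metal lane, 230 (x) x 92 mm (y) outside, 222 x 84 inside; floor 3 mm thick; sides and rear end (+x, away from the robot) have lips to 6 mm above the table, the front end (-x) a stop to 14 mm, inner face at x = -111 mm. Origin: centre of the underside, on the table; z up. Three alike, which change places, x within 0.1 rad of straight ahead; this one holds the older box.
- tin_old: the older tin, alone in the rear half of its lane: low round closed steel tin with a press-on lid, 66 mm across, 27 mm high; origin on its axis at the underside; z up. At the front stop its axis is at lane x = -78 mm.
- roll_old: the older tape roll, near the front stop of its lane: roll of yellow insulating tape lying flat, a ring 54 mm across with a hole of about 38 mm, 19 mm high, to be gripped across its outside; origin on its axis at the underside; z up. 
- box_old: the older junction box, near the front stop of its lane, lengthwise in it: die-cast aluminium junction box with a screwed lid, a closed block 96 (its x) x 58 (its y) x 34 mm (z up), 0.17 to 0.35 kg; origin at the centre of the underside; either end may lead. 
- box_new: the new junction box, the bottom of the pile, on the table: die-cast aluminium junction box with a screwed lid, a closed block 96 (its x) x 58 (its y) x 34 mm (z up), 0.17 to 0.35 kg; origin at the centre of the underside; either end may lead. 
- tin_new: the new tin, the middle of the pile, standing on the new junction box: low round closed steel tin with a press-on lid, 66 mm across, 27 mm high; origin on its axis at the underside; z up. 
- roll_new: the new tape roll, the top of the pile, lying on the new tin (underside 61 mm above the table at the start): roll of yellow insulating tape lying flat, a ring 54 mm across with a hole of about 38 mm, 19 mm high, to be gripped across its outside; origin on its axis at the underside; z up. 

How it is judged:
On the way:
1. the older tin has been pulled forward to the front stop while the new tin is not yet in that lane (x of tin_old in the frame of lane_tin between -0.085 and -0.058 m and y of tin_old in the frame of lane_tin between -0.011 and 0.011 m and z of tin_old in the frame of lane_tin below 0.007 m and angle between tin_old's own z axis and vertical below 0.06 rad and (horizontal distance between tin_new and lane_tin above 0.125 m or z of tin_new in the frame of lane_tin above 0.02 m or y of tin_new in the frame of lane_tin above 0.07 m or y of tin_new in the frame of lane_tin below -0.07 m)), for 0.2 s.
At the end, for the whole second after the job is handed in: All flat and at rest on the lane floors, inside the lips: older tin within 20 mm of its front stop, new tin behind it; new roll behind the older roll; new box behind the older box, lengthwise within 0.2 rad; older roll and box still at the front (moved under 20 mm) (x of tin_old in the frame of lane_tin between -0.085 and -0.058 m and y of tin_old in the frame of lane_tin between -0.011 and 0.011 m and z of each of tin_old, tin_new in the frame of lane_tin below 0.007 m and angle between each of tin_old, tin_new, roll_new, box_new, roll_old, box_old's own z axis and vertical below 0.06 rad and x of tin_new in the frame of lane_tin between -0.018 and 0.08 m and y of tin_new in the frame of lane_tin between -0.011 and 0.011 m and x of roll_new in the frame of lane_roll between -0.04 and 0.086 m and y of roll_new in the frame of lane_roll between -0.016 and 0.016 m and z of each of roll_new, roll_old in the frame of lane_roll below 0.007 m and x of box_new in the frame of lane_box between 0.01 and 0.066 m and y of box_new in the frame of lane_box between -0.014 and 0.014 m and z of each of box_new, box_old in the frame of lane_box below 0.007 m and angle between the x axis of box_new and the x axis of lane_box, either way round below 0.2 rad and x of roll_old in the frame of lane_roll between -0.1 and -0.05 m and y of roll_old in the frame of lane_roll between -0.016 and 0.016 m and x of box_old in the frame of lane_box between -0.08 and -0.038 m and y of box_old in the frame of lane_box between -0.014 and 0.014 m and linear speed of each of tin_old, tin_new, roll_new, box_new, roll_old, box_old below 0.02 m/s); the robot touches nothing.
It fails at once if the older tape roll was moved by more than 20 mm (distance of roll_old from where it was at the start of the episode above 0.02 m).
It fails at once if the older junction box was moved by more than 20 mm (distance of box_old from where it was at the start of the episode above 0.02 m).
It also fails if it takes over 93 s, if anything falls off the work surface, if the arm or the gripper's body presses on something with over 40 N, if the wrist force passes 120 N, or if a joint passes its speed limit or range.

## Working session

There is one attempt and no reset: what is moved stays moved. The work goes in short steps, Python scripts to look and compute and a tool call to move; the robot and the scene stay as the last step left them, time stands still between calls to the robot, and variables do not carry over. Pictures are saved under pics/ and viewed, at most 14 in all, crops included, and the job is handed in when it is done.

```bash
ls; mkdir -p pics; python3 - <<'E'
from plant import manip
import cv2
s=manip.state();print(s['time'],s['tool_pos'],s['tool_rot'],s['gripper_width'])
for n in ('top','scene'):
    p=manip.camera_params(n);print(n,p)
    cv2.imwrite(f'pics/{n}0.png',manip.grab_frame(n)[:,:,::-1])
E
```

```text
pics
plant.py
0.0 [0.22790476 0.58128373 0.2300441 ] [-3.13596641e-04  1.85786935e-01  9.82589491e-01 -1.00425778e-03] 1.001780714542369
top {'intrinsics': array([[426.44497861,   0.        , 279.87953576],
       [  0.        , 426.44497861, 215.07980013],
       [  0.        ,   0.        ,   1.        ]]), 'xyz': array([0.37279517, 0.09108555, 1.19256774]), 'orientation': array([ 0.05030561, -0.70264499,  0.70840093, -0.0439031 ])}
scene {'intrinsics': array([[429.67101794,   0.        , 275.04241359],
       [  0.        , 429.67101794, 215.18534811],
       [  0.        ,   0.        ,   1.        ]]), 'xyz': array([ 0.09480427, -0.50972934,  0.64258144]), 'orientation': array([-0.41370264,  0.86561077, -0.24919862,  0.13216723])}
```

View pics/top0.png

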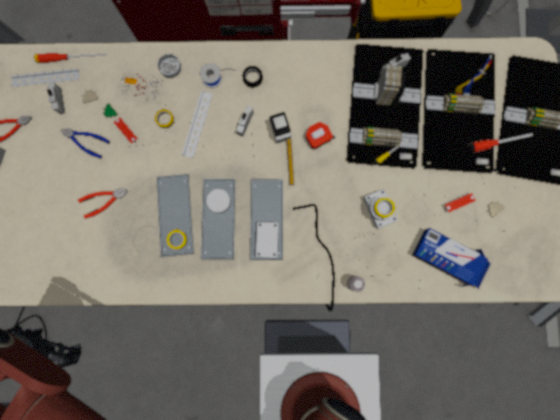

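View pics/scene0.png

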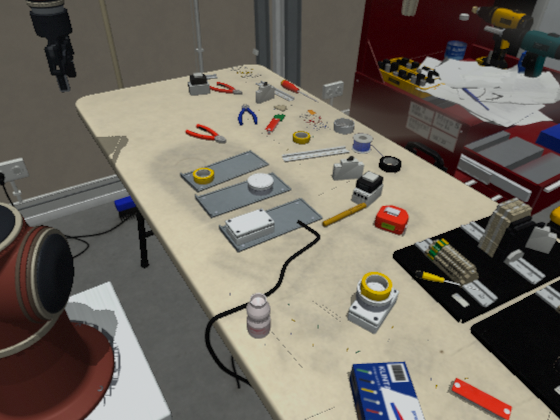

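```bash
cat > h.py <<'E'
import numpy as np, cv2
from scipy.spatial.transform import Rotation as R
from plant import manip
def rot(q): return R.from_quat([q[1],q[2],q[3],q[0]])
def cam(n):
    p=manip.camera_params(n); return p['intrinsics'],np.array(p['xyz']),rot(p['orientation']).as_matrix()
def ray(c,uv,z):
    K,t,M=c; uv=np.atleast_2d(np.asarray(uv,float))
    d=(M@np.linalg.inv(K)@np.c_[uv,np.ones(len(uv))].T).T
    return t+d*((z-t[2])/d[:,2])[:,None]
def proj(c,P):
    K,t,M=c; q=(K@M.T@(np.atleast_2d(P)-t).T).T
    return q[:,:2]/q[:,2:]
def yellow(im):
    h=cv2.cvtColor(im,cv2.COLOR_RGB2HSV); return cv2.inRange(h,(20,140,90),(34,255,255))
def cont(m,amin=40):
    cs,_=cv2.findContours(m,cv2.RETR_EXTERNAL,cv2.CHAIN_APPROX_NONE)
    return [c for c in cs if cv2.contourArea(c)>amin]
E
python3 - <<'E'
from h import *
im=cv2.imread('pics/top0.png');rgb=im[:,:,::-1].copy();c=cam('top')
print('tcp px',proj(c,[.228,.582,.231]))
for k in cont(yellow(rgb)):
    r=cv2.minAreaRect(k); print('y',np.round(r[0],1),np.round(r[1],1),ray(c,r[0],0.022)[0].round(3),ray(c,r[0],.08)[0].round(3))
h=cv2.cvtColor(rgb,cv2.COLOR_RGB2HSV)
for p in [(170,200),(203+5,240),(262,200),(217,202),(266,238),(230,270),(375,196)]: print(p,h[p[1],p[0]],rgb[p[1],p[0]])
a=cv2.resize(im[160:275,140:300],None,fx=5,fy=5,interpolation=cv2.INTER_CUBIC)
b=cv2.resize(im[180:236,350:420],None,fx=8,fy=8,interpolation=cv2.INTER_CUBIC)
cv2.imwrite('pics/topA.png',a);cv2.imwrite('pics/topB.png',b)
E
```

```text
tcp px [[ 61.37092491 340.37805136]]
y [176.5 238.5] [19. 19.] [0.467 0.387 0.022] [0.463 0.372 0.08 ]
y [384. 207.] [18.4 19.8] [ 0.55  -0.187  0.022] [ 0.541 -0.174  0.08 ]
y [382.7 156.8] [ 5.9 14.2] [ 0.693 -0.19   0.022] [ 0.677 -0.176  0.08 ]
y [289.9 161. ] [44.2  3.5] [0.683 0.072 0.022] [0.668 0.073 0.08 ]
y [164.  118.2] [18.  16.9] [0.813 0.431 0.022] [0.791 0.414 0.08 ]
y [416.5   9.5] [19. 89.] [ 1.138 -0.307  0.022] [ 1.1   -0.287  0.08 ]
(170, 200) [100  23 132] [120 128 132]
(208, 240) [ 98  21 131] [120 128 131]
(262, 200) [ 98  21 136] [125 133 136]
(217, 202) [120   3 179] [177 177 179]
(266, 238) [  0   0 177] [177 177 177]
(230, 270) [ 19  37 174] [174 165 149]
(375, 196) [ 75   3 167] [165 167 166]
```

View pics/topA.png

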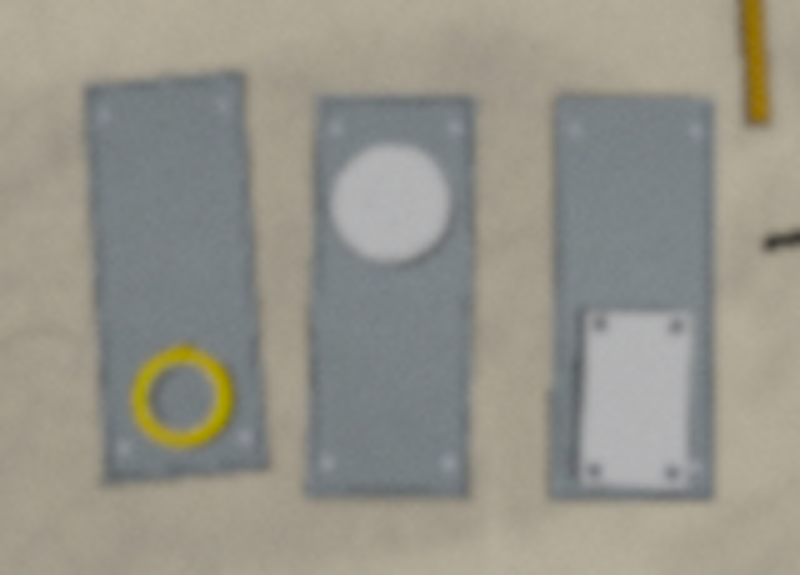

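View pics/topB.png

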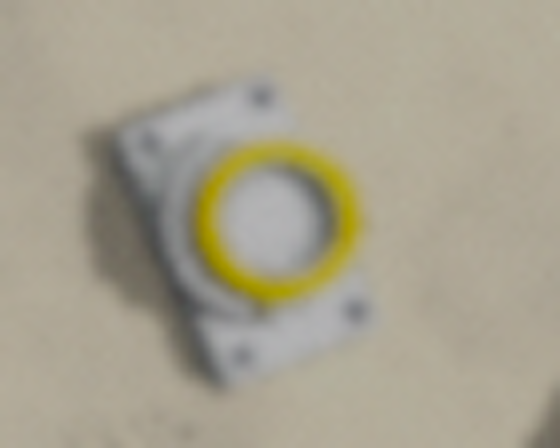

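```bash
python3 - <<'E'
from h import *
im=cv2.imread('pics/top0.png');rgb=im[:,:,::-1].copy();c=cam('top')
h=cv2.cvtColor(rgb,cv2.COLOR_RGB2HSV)
m=cv2.inRange(rgb.astype(np.int16)[:,:,2]-rgb.astype(np.int16)[:,:,0],3,40)&cv2.inRange(h[:,:,2],90,160)
m[:165]=0;m[270:]=0;m[:,:140]=0;m[:,300:]=0
L=[]
for k in cont(m,500):
    r=cv2.minAreaRect(cv2.convexHull(k)); w=ray(c,cv2.boxPoints(r),.006)
    ww=cv2.minAreaRect((w[:,:2]).astype(np.float32)); print('lane rect',r, 'ctr',w.mean(0).round(4),'size',ww[1],ww[2])
w=lambda p,o,f,z: ray(c,(np.array(p)+.5)/f-.5+o,z)
for n,p in dict(roll=[(85,88),(243,73),(267,467),(105,482)],tin=[(320,97),(474,95),(468,495),(305,493)],box=[(556,93),(714,98),(712,498),(549,495)]).items():
    q=w(p,(140,160),5,.006); q[2:]=w(p,(140,160),5,.010)[2:]; d=(q[0]+q[1]-q[2]-q[3])/2; e=(q[0]+q[3]-q[1]-q[2])/2
    print(n,q.mean(0).round(4),'len',np.linalg.norm(d[:2]),np.linalg.norm(e[:2]),'yaw',np.arctan2(d[1],d[0]),np.arctan2(-e[0],e[1]))
# tin top ellipse & box_old
b=cv2.inRange(h,(0,0,158),(180,14,255)); b[:165]=0;b[270:]=0;b[:,:150]=0;b[:,290:]=0
for k in cont(b,60):
    r=cv2.minAreaRect(k);print('white',np.round(r[0],1),r[1],r[2],'z30',ray(c,r[0],.030)[0].round(4),'z37',ray(c,r[0],.037)[0].round(4))
q=w([(150,142),(262,96),(358,311),(243,355)],(350,180),8,.034)
d=(q[0]+q[1]-q[2]-q[3])/2
print('box_new',q.mean(0),'yaw',np.arctan2(d[1],d[0]),np.linalg.norm(d),np.linalg.norm(q[0]-q[1]))
# camera at pixel of roll top
k=[k for k in cont(yellow(rgb)) if 370<k[:,0,0].mean()<400 and 190<k[:,0,1].mean()<220][0]
(ce,ax,an)=cv2.fitEllipse(k);print(ce,ax,'roll top',ray(c,ce,.08),'roll mid',ray(c,ce,.07))
# mid tin arc from crop: left edge ~ (165,225)/crop
print('tin left edge',w([(163,225),(220,315)],(350,180),8,.061))
E
```

```text
lane rect ((266.0, 218.99996948242188), (29.999996185302734, 77.99998474121094), 0.0) ctr [0.5226 0.1403 0.006 ] size (0.08522246778011322, 0.22057996690273285) 89.5491714477539
lane rect ((217.8595428466797, 219.00631713867188), (30.977689743041992, 78.53177642822266), 1.005086064338684) ctr [0.5238 0.2755 0.006 ] size (0.08821999281644821, 0.22360306978225708) 89.40233612060547
lane rect ((174.3031005859375, 215.0464630126953), (78.7585220336914, 31.197418212890625), 86.18592071533203) ctr [0.5361 0.3985 0.006 ] size (0.22676530480384827, 0.08888466656208038) 4.955725193023682
roll [0.5359 0.3971 0.008 ] len 0.2249286408064524 0.09023257295923798 yaw 0.08499014768955067 0.08561475587249935
tin [0.5249 0.2749 0.008 ] len 0.22545764899476806 0.08898255411020628 yaw -0.01164880946719712 -0.008382054723661613
box [0.5232 0.1398 0.008 ] len 0.22687870430545898 0.08996099108048108 yaw -0.013609454121356801 -0.0340094037314226
white [267.  239.5] (33.0, 20.0) 90.0 z30 [0.4618 0.1367 0.03  ] z37 [0.4613 0.1364 0.037 ]
white [217.5 200. ] (22.0, 21.0) 90.0 z30 [0.5724 0.2734 0.03  ] z37 [0.5712 0.2723 0.037 ]
box_new [ 0.5460559  -0.17688386  0.034     ] yaw 0.3763677762862857 0.08002330422771202 0.042101638573756865
(384.06488037109375, 207.23313903808594) (18.45253562927246, 19.58917808532715) roll top [[ 0.54049127 -0.17382796  0.08      ]] roll mid [[ 0.54199856 -0.17620906  0.07      ]]
tin left edge [[ 0.54246384 -0.14055715  0.061     ]
 [ 0.51194504 -0.15845121  0.061     ]]
```

```bash
cat > to.py <<'E'
# usage: to.py x y z yaw : tool-axis deltas (after rotating) to reach the world target with y_tool at yaw
import sys; from h import *
def main(x,y,z,yaw):
    s=manip.state(); M=rot(s['tool_rot']).as_matrix(); p=np.array(s['tool_pos'])
    y0=np.arctan2(M[1,1],M[0,1]); rz=(y0-yaw+np.pi)%(2*np.pi)-np.pi
    M2=M@R.from_euler('z',rz).as_matrix(); d=M2.T@(np.array([x,y,z])-p)
    print('t',round(s['time'],2),'p',p.round(4),'yaw',round(y0,3),'tilt',M[:,2].round(3),'w',round(s['gripper_width'],3),'j',np.round(s['joint_pos'],2))
    print('rz',rz.round(3),'then d',d.round(4),'F',np.round(s['contact_force'],1))
main(*map(float,sys.argv[1:5]))
E
python3 - <<'E'
from h import *
im=cv2.imread('pics/scene0.png');rgb=im[:,:,::-1].copy();c=cam('scene')
for k in cont(yellow(rgb)):
    (ce,ax,an)=cv2.fitEllipse(cv2.convexHull(k)) ; print(np.round(ce,1),np.round(ax,1),ray(c,ce,.022)[0].round(4),ray(c,ce,.076)[0].round(4))
h=cv2.cvtColor(rgb,cv2.COLOR_RGB2HSV)
E
python3 to.py .572 .273 .12 1.561
```

```text
[431.6 276.5] [ 7.1 25.6] [ 0.6892 -0.1875  0.022 ] [ 0.6374 -0.2155  0.076 ]
[375.5 285.8] [28.4 32.3] [ 0.5761 -0.1469  0.022 ] [ 0.5343 -0.1785  0.076 ]
[561.9 214.7] [17.7 20.6] [ 1.1144 -0.2133  0.022 ] [ 1.0256 -0.2391  0.076 ]
[342.3 214.6] [ 5.6 58.7] [0.6641 0.0588 0.022 ] [0.6146 0.0094 0.076 ]
[203.  175.2] [16.8 21.1] [0.458  0.3763 0.022 ] [0.4264 0.2992 0.076 ]
[301.2 136.9] [12.6 17.4] [0.8008 0.4164 0.022 ] [0.7394 0.3358 0.076 ]
[399.5  78.5] [ 6.4 42.8] [1.4136 0.6107 0.022 ] [1.2988 0.5132 0.076 ]
[408.8  69.6] [ 6.1 20.5] [1.5205 0.6629 0.022 ] [1.3965 0.5609 0.076 ]
[510.3  14.9] [13.2 34. ] [2.7343 1.0126 0.022 ] [2.5046 0.8801 0.076 ]
t 0.1 p [0.2279 0.5813 0.2301] yaw 1.197 tilt [-0.001 -0.002 -1.   ] w 1.002 j [ 1.08  0.05  1.61  0.    1.48 -0.12]
rz -0.364 then d [-0.3472 -0.3048  0.1103] F [0.2 0.  0.1]
```

The manual's scale: shifts go in shares of 62.5 mm and turns go in shares of 4 rad. Converting my numbers, -0.045 m is -0.72, -0.04 m is -0.64, -0.182 rad is -0.0455.

Emit:
shift_gripper(deltas=[1,0,0,0,0,0,-0.0455,1,0,0,0,0,0,-0.0455,1,-0.72,-0.64,0,0,0,0,1,-0.72,-0.64,0,0,0,0,1,-0.72,-0.64,0,0,0,0])

```text
time: 0.72
tool_pos: [0.3628, 0.4591, 0.2308]
tool_rot: [-0.0, 0.005, 1.0, -0.0]
contact_force: [0.6, 0.7, 0.4]
gripper_width: 1.0
grasp_force: 0.0
```

Emit:
shift_gripper(deltas=[1,-0.72,-0.64,0,0,0,0,1,-0.72,-0.64,0,0,0,0,1,-0.72,-0.64,0.16,0,0,0,1,-0.48,-0.48,0.32,0,0,0,1,0,0,0,0,0,0])

```text
time: 1.35
tool_pos: [0.5259, 0.3061, 0.1983]
tool_rot: [-0.002, 0.007, 1.0, -0.001]
contact_force: [-0.3, -0.2, 0.0]
gripper_width: 1.004
grasp_force: 0.0
```

```bash
python3 to.py .572 .273 .12 1.561
```

```text
t 1.35 p [0.5259 0.3061 0.1983] yaw 1.557 tilt [-0.004 -0.002 -1.   ] w 1.004 j [ 0.41  0.04  1.68 -0.    1.43 -1.15]
rz -0.004 then d [-0.0468 -0.0325  0.0782] F [-0.3 -0.2  0. ]
```

In the tool's units: 0.03 m is 0.48, -0.025 m is -0.4.

Emit:
shift_gripper(deltas=[1,-0.4,-0.256,0.48,0,0,0,1,-0.352,-0.256,0.48,0,0,0,1,0,0,0,0,0,0])

```text
time: 1.72
tool_pos: [0.5706, 0.2758, 0.1381]
tool_rot: [-0.003, 0.005, 1.0, -0.001]
contact_force: [-1.0, -0.9, -0.3]
gripper_width: 1.003
grasp_force: 0.0
```

```bash
python3 to.py .572 .273 .12 1.561; python3 - <<'E'
from h import *
c=cam('wrist'); im=manip.grab_frame('wrist'); cv2.imwrite('pics/w1.png',im[:,:,::-1]); print(c[1],c[2][:,2])
h=cv2.cvtColor(im,cv2.COLOR_RGB2HSV)
b=cv2.inRange(h,(0,0,158),(180,14,255))
for k in cont(b,3000):
    (ce,ax,an)=cv2.fitEllipse(cv2.convexHull(k));print(ce,ax,ray(c,ce,.030)[0].round(4),'tcp px',proj(c,[.572,.273,.03]))
E
```

```text
t 1.73 p [0.5706 0.2758 0.1381] yaw 1.56 tilt [-0.006 -0.002 -1.   ] w 1.003 j [ 0.33  0.15  1.67  0.    1.33 -1.23]
rz -0.001 then d [-0.0016 -0.0028  0.0181] F [-1.  -0.9 -0.3]
[0.50341681 0.2752705  0.281403  ] [ 0.26239973 -0.00521758 -0.96494516]
(278.294189453125, 205.74330139160156) (80.86418151855469, 84.72132873535156) [0.5677 0.2704 0.03  ] tcp px [[281.94375122 211.31605849]]
(72.12376403808594, 63.9581184387207) (97.08686065673828, 134.6273651123047) [0.4691 0.1348 0.03  ] tcp px [[281.94375122 211.31605849]]
```

View pics/w1.png

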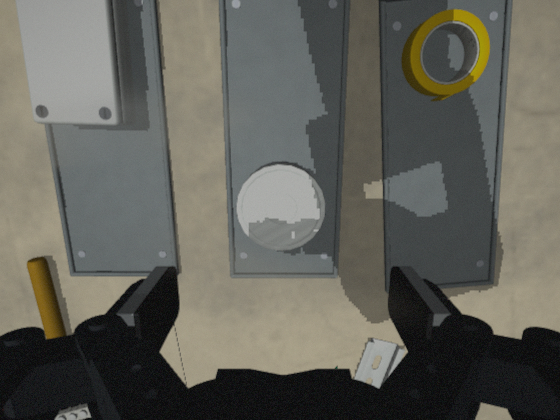

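```bash
python3 - <<'E'
from h import *
c=cam('wrist'); r=lambda p,z:ray(c,p,z).round(4)[:,:2]
print('tin',r((281,207),.03)); print('roll_old',r((447,53),.022))
for n,a,b,u,v in (('tin',(232,277),(337,275),(222,0),(349,0)),('box',(70,274),(177,270),(46,100),(158,0)),('roll',(387,290),(493,282),(381,0),(506,60))):
    A,B,U,V=r([a,b,u,v],.006); m=(A+B)/2; d=(A-U)/np.linalg.norm(A-U)+(B-V)/np.linalg.norm(B-V); d/=np.linalg.norm(d)
    print(n,'rear mid',m,'width',np.linalg.norm(A-B),'yaw',np.arctan2(d[1],d[0]),'origin',m-.115*d)
E
```

```text
tin [[0.57   0.2734]]
roll_old [[0.4644 0.3881]]
tin rear mid [0.6376 0.2755] width 0.0902055430669313 yaw -0.012068129807111447 origin [0.52260837 0.2768878 ]
box rear mid [0.63255 0.13755] width 0.09214564558350005 yaw -0.03439004321501338 origin [0.517618   0.14150408]
roll rear mid [0.64835 0.40985] width 0.09114658523499383 yaw 0.09039903801320803 origin [0.53381957 0.39946826]
```

In the tool's units: 0.05 m is 0.8, 0.03 m is 0.48.

Emit:
shift_gripper(deltas=[1,0,-0.032,0.8,0,0,0,1,0,0,0.8,0,0,0,1,0,0,0.48,0,0,0,1,0,0,0,0,0,0,1,0,0,0,0,0,0])

```text
time: 2.4
tool_pos: [0.5735, 0.2759, 0.0141]
tool_rot: [0.002, 0.004, 1.0, 0.001]
contact_force: [-0.1, 0.7, 0.6]
gripper_width: 1.002
grasp_force: 0.0
```

```bash
python3 to.py .571 .2735 .006 1.561
```

```text
t 2.4 p [0.5735 0.2759 0.0141] yaw 1.562 tilt [ 0.004  0.002 -1.   ] w 1.002 j [ 0.33  0.3   1.73  0.    1.12 -1.23]
rz 0.001 then d [ 0.0025 -0.0024  0.0081] F [-0.1  0.7  0.6]
```

In the tool's units: 0.008 m is 0.128, -0.0025 m is -0.04.

Emit:
shift_gripper(deltas=[1,0.04,-0.04,0.128,0,0,0,0.6,0,0,0,0,0,0,0.6,0,0,0,0,0,0,0.6,0,0,0,0,0,0,0.6,0,0,0,0,0,0])

```text
time: 3.02
tool_pos: [0.5705, 0.2722, 0.0045]
tool_rot: [0.001, 0.005, 1.0, 0.0]
contact_force: [-1.0, -0.6, 5.6]
gripper_width: 0.755
grasp_force: 67.0
```

Emit:
shift_gripper(deltas=[0.6,0,0,0,0,0,0,0.6,0,0,0,0,0,0])

```text
time: 3.28
tool_pos: [0.5705, 0.2722, 0.0045]
tool_rot: [0.001, 0.005, 1.0, 0.0]
contact_force: [-0.8, -0.7, 6.0]
gripper_width: 0.75
grasp_force: 67.0
```

```bash
python3 to.py .452 .2766 .009 1.561
```

```text
t 3.27 p [0.5705 0.2722 0.0045] yaw 1.561 tilt [ 0.001  0.001 -1.   ] w 0.75 j [ 0.33  0.3   1.74  0.    1.1  -1.23]
rz -0.0 then d [ 0.1185  0.0033 -0.0047] F [-0.8 -0.7  6. ]
```

Emit:
shift_gripper(deltas=[0.6,0,0,-0.064,0,0,0,0.6,0.48,0.016,0,0,0,0,0.6,0.48,0.016,0,0,0,0,0.6,0.48,0.016,0,0,0,0,0.6,0.448,0.016,0,0,0,0])

```text
time: 3.9
tool_pos: [0.4499, 0.2767, 0.0064]
tool_rot: [-0.001, 0.005, 1.0, -0.0]
contact_force: [0.1, 0.5, -1.7]
gripper_width: 0.747
grasp_force: 66.5
```

Emit:
shift_gripper(deltas=[0.6,0,0,0,0,0,0,0.6,0,0,0,0,0,0])

```text
time: 4.15
tool_pos: [0.4521, 0.2771, 0.0072]
tool_rot: [0.0, 0.005, 1.0, -0.0]
contact_force: [-0.1, -0.2, -0.8]
gripper_width: 0.75
grasp_force: 66.5
```

```bash
python3 to.py .452 .2766 .005 1.561
```

```text
t 4.15 p [0.4521 0.2771 0.0072] yaw 1.561 tilt [ 0. -0. -1.] w 0.75 j [ 0.41  0.08  1.99 -0.    1.07 -1.15]
rz 0.0 then d [ 0.     -0.0005  0.0022] F [-0.1 -0.2 -0.8]
```

In the tool's units: -0.05 m is -0.8, 0.002 m is 0.032.

Emit:
shift_gripper(deltas=[0.6,0,0,0.032,0,0,0,0.85,0,0,0,0,0,0,0.85,0,0,0,0,0,0,0.85,0,0,-0.48,0,0,0,1,0,0,-0.8,0,0,0])

```text
time: 4.78
tool_pos: [0.4503, 0.2763, 0.0842]
tool_rot: [-0.002, 0.005, 1.0, -0.001]
contact_force: [0.5, -0.1, -0.7]
gripper_width: 0.997
grasp_force: 0.0
```

Emit:
shift_gripper(deltas=[1,0,0,-0.96,0,0,0,1,0,0,-0.8,0,0,0,1,-0.176,-0.896,0,0,0,0,1,-0.176,-0.896,0,0,0,0,1,-0.176,-0.896,0,0,0,0])

```text
time: 5.4
tool_pos: [0.4835, 0.1073, 0.196]
tool_rot: [0.001, 0.005, 1.0, 0.0]
contact_force: [0.5, -0.5, -0.3]
gripper_width: 1.0
grasp_force: 0.0
```

Emit:
shift_gripper(deltas=[1,-0.176,-0.896,0,0,0,0,1,-0.176,-0.896,0,0,0,0,1,-0.176,-0.896,0,0,0,0,1,-0.176,-0.896,0,0,0,0,1,-0.176,-0.896,0,0,0,0])

```text
time: 6.02
tool_pos: [0.5356, -0.1738, 0.1957]
tool_rot: [0.0, 0.005, 1.0, -0.0]
contact_force: [1.1, 0.0, 0.3]
gripper_width: 1.0
grasp_force: 0.0
```

Emit:
shift_gripper(deltas=[1,0,0,0,0,0,0.045,1,0,0,0,0,0,0.045,1,0,0,0,0,0,0.045,1,0,0,0,0,0,0.045,1,0,0,0,0,0,0.045])

```text
time: 6.65
tool_pos: [0.5355, -0.1719, 0.1955]
tool_rot: [0.0, 0.442, 0.897, -0.0]
contact_force: [0.1, 1.0, -0.2]
gripper_width: 1.003
grasp_force: 0.0
```

Emit:
shift_gripper(deltas=[1,0,0,0,0,0,0.045,1,0,0,0,0,0,0.045,1,0,0,0,0,0,0.045,1,0,0,0,0,0,0.03,1,0,0,0,0,0,0])

```text
time: 7.28
tool_pos: [0.5355, -0.1719, 0.1955]
tool_rot: [0.0, 0.706, 0.708, 0.0]
contact_force: [-0.5, -0.2, -0.1]
gripper_width: 1.003
grasp_force: 0.0
```

```bash
python3 to.py .5405 -.175 .061 0
```

```text
t 7.28 p [ 0.5355 -0.1719  0.1955] yaw 0.002 tilt [ 0. -0. -1.] w 1.003 j [-0.44 -0.07  1.8  -0.    1.42 -0.45]
rz 0.002 then d [-0.0031  0.005   0.1345] F [-0.5 -0.2 -0.1]
```

```bash
python3 - <<'E'
from h import *
c=cam('wrist'); im=manip.grab_frame('wrist'); cv2.imwrite('pics/w2.png',im[:,:,::-1])
for k in cont(yellow(im),300):
    (ce,ax,an)=cv2.fitEllipse(cv2.convexHull(k));print('wrist y',ce,ax,ray(c,ce,.078)[0].round(4))
c=cam('top'); im=manip.grab_frame('top'); h=cv2.cvtColor(im,cv2.COLOR_RGB2HSV)
b=cv2.inRange(h,(0,0,158),(180,14,255)); b[:165]=0;b[270:]=0;b[:,:150]=0;b[:,290:]=0
for k in cont(b,60):
    r=cv2.minAreaRect(k);print('white',np.round(r[0],1),r[1],r[2],'z30',ray(c,r[0],.030)[0].round(4))
E
```

```text
wrist y (447.6853332519531, 205.16299438476562) (15.416930198669434, 53.713985443115234) [ 0.6609 -0.1733  0.078 ]
wrist y (287.41064453125, 208.26943969726562) (67.85929870605469, 71.99240112304688) [ 0.5386 -0.176   0.078 ]
white [216. 242.] (24.0, 24.0) 90.0 z30 [0.4561 0.2761 0.03  ]
white [267.  239.5] (35.0, 22.0) 90.0 z30 [0.4618 0.1367 0.03  ]
```

View pics/w2.png

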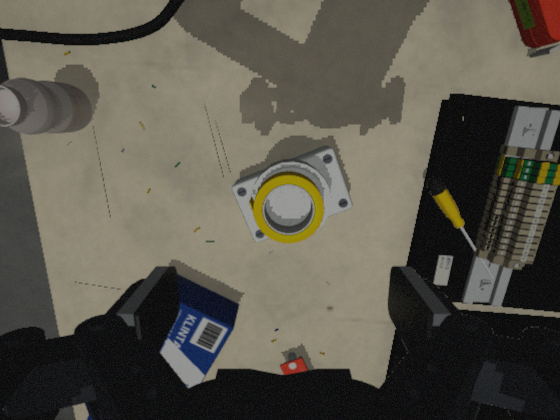

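In the tool's units: 0.05 m is 0.8, 0.03 m is 0.48.

Emit:
shift_gripper(deltas=[1,-0.048,0.064,0.8,0,0,0,1,0,0,0.8,0,0,0,1,0,0,0.48,0,0,0,1,0,0,0,0,0,0])

```text
time: 7.88
tool_pos: [0.5371, -0.1737, 0.0622]
tool_rot: [-0.003, 0.706, 0.708, -0.001]
contact_force: [-1.0, -0.6, 0.4]
gripper_width: 1.003
grasp_force: 0.0
```

```bash
python3 to.py .5395 -.1755 .061 0;python3 - <<'E'
from h import *
E
```

```text
t 7.88 p [ 0.5371 -0.1737  0.0622] yaw 0.002 tilt [-0.006  0.003 -1.   ] w 1.003 j [-0.44  0.08  1.88 -0.    1.19 -0.45]
rz 0.002 then d [-0.0018  0.0024  0.0012] F [-1.  -0.6  0.4]
```

Emit:
shift_gripper(deltas=[1,-0.032,0.032,0.016,0,0,0,0.5,0,0,0,0,0,0,0.5,0,0,0,0,0,0,0.5,0,0,0,0,0,0,0.5,0,0,0,0,0,0])

```text
time: 8.5
tool_pos: [0.5429, -0.1775, 0.0667]
tool_rot: [0.002, 0.707, 0.708, 0.001]
contact_force: [0.2, 0.3, 5.6]
gripper_width: 0.606
grasp_force: 63.1
```

Emit:
shift_gripper(deltas=[0.5,0,0,0,0,0,0,0.5,0,0,-0.48,0,0,0,0.5,0,0,-0.8,0,0,0,0.5,0,0,-0.64,0,0,0,0.5,0,0,0,0,0,0])

```text
time: 9.12
tool_pos: [0.5437, -0.1778, 0.1896]
tool_rot: [0.004, 0.707, 0.708, 0.002]
contact_force: [0.0, 0.7, -1.0]
gripper_width: 0.606
grasp_force: 62.7
```

```bash
python3 to.py .562 .4 .15 0.088
python3 - <<'E'
from h import *
c=cam('top'); im=manip.grab_frame('top'); cv2.imwrite('pics/t2.png',cv2.resize(im[150:270,300:440,::-1],None,fx=4,fy=4))
E
```

```text
t 9.12 p [ 0.5437 -0.1778  0.1896] yaw 0.001 tilt [ 0.008 -0.004 -1.   ] w 0.606 j [-0.45 -0.05  1.79  0.    1.4  -0.45]
rz -0.087 then d [0.5741 0.0687 0.0374] F [ 0.   0.7 -1. ]
```

View pics/t2.png

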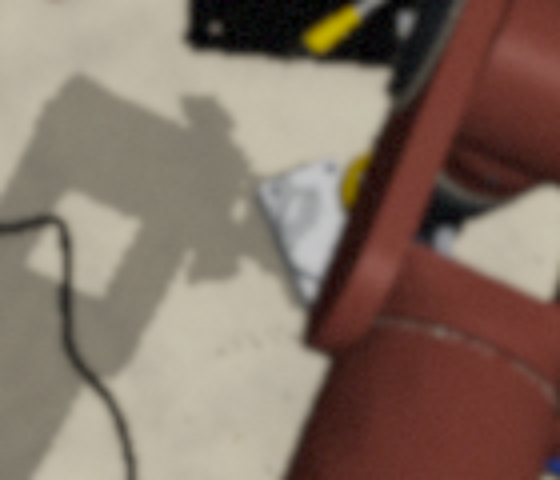

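In the tool's units: 0.052 m is 0.832, 0.002 m is 0.032.

Emit:
shift_gripper(deltas=[0.5,0.832,0.032,0,0,0,0,0.5,0.832,0.032,0,0,0,0,0.5,0.832,0.032,0,0,0,0,0.5,0.832,0.032,0,0,0,0,0.5,0.832,0.032,0,0,0,0])

```text
time: 9.8
tool_pos: [0.5496, 0.0849, 0.1819]
tool_rot: [-0.001, 0.707, 0.707, -0.001]
contact_force: [0.1, 0.1, -0.3]
gripper_width: 0.606
grasp_force: 62.7
```

Emit:
shift_gripper(deltas=[0.5,0.832,0.032,0,0,0,0,0.5,0.832,0.032,0,0,0,0,0.5,0.832,0.032,0,0,0,0,0.5,0.832,0.032,0,0,0,0,0.5,0.832,0.032,0,0,0,0])

```text
time: 10.42
tool_pos: [0.5595, 0.3445, 0.1816]
tool_rot: [-0.001, 0.707, 0.708, -0.002]
contact_force: [0.6, -0.6, -0.1]
gripper_width: 0.602
grasp_force: 62.7
```

Emit:
shift_gripper(deltas=[0.5,0.832,0.016,0,0,0,-0.0218,0.5,0,0,0,0,0,0,0.5,0,0,0,0,0,0])

```text
time: 10.8
tool_pos: [0.5608, 0.3947, 0.182]
tool_rot: [-0.0, 0.675, 0.738, -0.002]
contact_force: [-0.8, 0.5, -1.5]
gripper_width: 0.609
grasp_force: 62.7
```

```bash
python3 to.py .565 .4007 .02 0.088
python3 - <<'E'
from h import *
c=cam('wrist'); im=manip.grab_frame('wrist'); cv2.imwrite('pics/w3.png',im[:,:,::-1])
E
```

```text
t 10.8 p [0.5608 0.3947 0.182 ] yaw 0.088 tilt [-0.003 -0.002 -1.   ] w 0.609 j [ 0.51  0.23  1.5  -0.    1.41  0.42]
rz 0.0 then d [0.0059 0.0052 0.162 ] F [-0.8  0.5 -1.5]
```

View pics/w3.png

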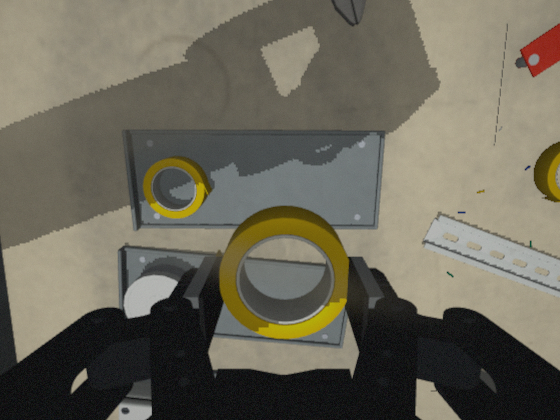

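In the tool's units: 0.05 m is 0.8, 0.04 m is 0.64.

```bash
python3 - <<'E'
from h import *
c=cam('wrist'); q=ray(c,[(384,131),(378,228),(137,228),(126,130)],.007)[:,:2]; print(q.round(4),q.mean(0)); d=q[0]+q[1]-q[2]-q[3];print(np.arctan2(d[1],d[0]),np.linalg.norm(d)/2)
E
```

```text
[[0.6445 0.4522]
 [0.6536 0.3627]
 [0.4253 0.3426]
 [0.4179 0.4332]] [0.5353318 0.3976746]
0.08574645762141178 0.2283011607548206
```

Emit:
shift_gripper(deltas=[0.5,0.096,0.08,0.8,0,0,0,0.5,0,0,0.8,0,0,0,0.5,0,0,0.64,0,0,0,0.5,0,0,0.16,0,0,0,0.5,0,0,0,0,0,0])

```text
time: 11.48
tool_pos: [0.5665, 0.4009, 0.0344]
tool_rot: [-0.0, 0.676, 0.737, -0.0]
contact_force: [0.5, 0.7, -0.5]
gripper_width: 0.605
grasp_force: 62.8
```

```bash
python3 to.py .565 .4007 .01 0.088
```

```text
t 11.47 p [0.5665 0.4009 0.0344] yaw 0.087 tilt [-0. -0. -1.] w 0.605 j [ 0.51  0.39  1.57 -0.    1.18  0.42]
rz -0.001 then d [-0.0001 -0.0015  0.0244] F [ 0.5  0.7 -0.5]
```

In the tool's units: 0.018 m is 0.288.

Emit:
shift_gripper(deltas=[0.5,0,0,0.288,0,0,0,0.5,0,0,0,0,0,0])

```text
time: 11.72
tool_pos: [0.5658, 0.4014, 0.0157]
tool_rot: [-0.0, 0.675, 0.737, -0.001]
contact_force: [-0.4, 0.3, -1.0]
gripper_width: 0.603
grasp_force: 62.8
```

Emit:
shift_gripper(deltas=[0.5,0,0,0.064,0,0,0,0.5,0,0,0,0,0,0])

```text
time: 11.98
tool_pos: [0.5663, 0.4018, 0.0124]
tool_rot: [0.0, 0.675, 0.738, 0.0]
contact_force: [-0.8, -0.4, 0.5]
gripper_width: 0.608
grasp_force: 62.8
```

Emit:
shift_gripper(deltas=[0.5,0,0,0.048,0,0,0,0.5,0,0,0,0,0,0])

```text
time: 12.22
tool_pos: [0.5661, 0.4017, 0.0091]
tool_rot: [-0.0, 0.675, 0.738, -0.0]
contact_force: [-0.7, 0.2, -1.0]
gripper_width: 0.609
grasp_force: 62.8
```

In the tool's units: 0.003 m is 0.048.

Emit:
shift_gripper(deltas=[0.5,0,0,0.048,0,0,0,0.5,0,0,0,0,0,0])

```text
time: 12.48
tool_pos: [0.5665, 0.402, 0.0087]
tool_rot: [0.0, 0.675, 0.738, -0.0]
contact_force: [-5.0, -3.1, 10.0]
gripper_width: 0.605
grasp_force: 63.8
```

Emit:
shift_gripper(deltas=[0.5,0,0,0.032,0,0,0,0.5,0,0,0,0,0,0])

```text
time: 12.72
tool_pos: [0.5665, 0.402, 0.0087]
tool_rot: [-0.0, 0.675, 0.738, -0.001]
contact_force: [-9.4, -6.8, 18.9]
gripper_width: 0.609
grasp_force: 64.8
```

In the tool's units: -0.03 m is -0.48, -0.003 m is -0.048.

Emit:
shift_gripper(deltas=[0.5,0,0,-0.048,0,0,0,0.85,0,0,0,0,0,0,0.85,0,0,0,0,0,0,0.85,0,0,0,0,0,0,0.85,0,0,-0.48,0,0,0])

```text
time: 13.35
tool_pos: [0.5637, 0.4003, 0.0336]
tool_rot: [-0.001, 0.675, 0.738, -0.004]
contact_force: [0.4, -0.2, 0.1]
gripper_width: 0.85
grasp_force: 0.0
```

Emit:
shift_gripper(deltas=[1,0,0,-0.96,0,0,0,1,0,0,-0.96,0,0,0,1,0,0,0,0,0,0.0218,1,-0.832,-0.032,0,0,0,0,1,-0.832,-0.032,0,0,0,0])

```text
time: 13.98
tool_pos: [0.5621, 0.2969, 0.1571]
tool_rot: [0.0, 0.706, 0.708, -0.0]
contact_force: [0.7, 0.0, 0.3]
gripper_width: 0.997
grasp_force: 0.0
```

Emit:
shift_gripper(deltas=[1,-0.832,-0.032,0,0,0,0,1,-0.832,-0.032,0,0,0,0,1,-0.832,-0.032,0,0,0,0,1,-0.832,-0.032,0,0,0,0,1,-0.832,-0.032,0,0,0,0])

```text
time: 14.6
tool_pos: [0.5523, 0.0361, 0.1572]
tool_rot: [0.0, 0.707, 0.708, 0.0]
contact_force: [0.8, -0.5, 0.0]
gripper_width: 0.994
grasp_force: 0.0
```

Emit:
shift_gripper(deltas=[1,-0.832,-0.032,0,0,0,0,1,-0.832,-0.032,0,0,0,0,1,-0.832,-0.032,0,0,0,0,1,-0.8,-0.032,0,0,0,0,1,0,0,0,0,0,0])

```text
time: 15.22
tool_pos: [0.5445, -0.1712, 0.1572]
tool_rot: [0.0, 0.708, 0.706, -0.0]
contact_force: [-0.6, 0.4, 0.9]
gripper_width: 1.002
grasp_force: 0.0
```

```bash
python3 to.py .542 -.174 .035 0
python3 - <<'E'
from h import *
c=cam('wrist'); im=manip.grab_frame('wrist'); cv2.imwrite('pics/w4.png',im[:,:,::-1])
c=cam('top'); im=manip.grab_frame('top')
for k in cont(yellow(im)):
    r=cv2.minAreaRect(k); p=ray(c,r[0],0.016)[0]
    if .3<p[1]: print('y',np.round(r[1],1),p.round(3))
E
```

```text
t 15.22 p [ 0.5445 -0.1712  0.1572] yaw -0.004 tilt [-0. -0. -1.] w 1.002 j [-0.43 -0.02  1.81 -0.    1.35 -0.43]
rz -0.004 then d [-0.0027 -0.0024  0.1222] F [-0.6  0.4  0.9]
y [19.1 18.4] [0.466 0.389 0.016]
y [18.4 17.7] [0.57  0.404 0.016]
y [17.7 16.3] [0.814 0.433 0.016]
```

View pics/w4.png

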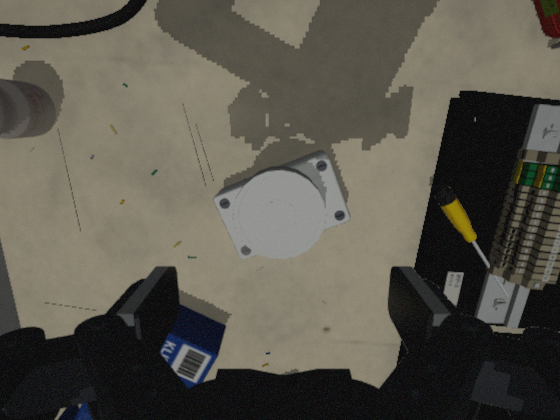

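```bash
python3 - <<'E'
from h import *
c=cam('wrist'); print('tin',ray(c,[(280,213)],.061),ray(c,[(234,213),(326,213)],.061)[:,0])
q=ray(c,[(225,203),(321,166),(340,215),(245,251)],.034)[:,:2]; d=q[1]+q[2]-q[0]-q[3]; print('box',q.mean(0),'yaw',np.arctan2(d[1],d[0]),np.linalg.norm(d)/2)
E
```

```text
tin [[ 0.5421737  -0.17002764  0.061     ]] [0.50976611 0.57457648]
box [ 0.54366837 -0.17484134] yaw 0.3770853247780113 0.0803138444966736
```

In the tool's units: 0.04 m is 0.64, 0.035 m is 0.56.

Emit:
shift_gripper(deltas=[1,-0.016,-0.04,0.64,0,0,0,1,0,0,0.64,0,0,0,1,0,0,0.56,0,0,0,1,0,0,0,0,0,0,1,0,0,0,0,0,0])

```text
time: 15.95
tool_pos: [0.5433, -0.1688, 0.0437]
tool_rot: [0.001, 0.706, 0.708, 0.0]
contact_force: [-0.3, -0.2, 0.6]
gripper_width: 0.996
grasp_force: 0.0
```

```bash
python3 to.py .542 -.172 .042 0
```

```text
t 15.95 p [ 0.5433 -0.1688  0.0437] yaw 0.002 tilt [ 0.002 -0.001 -1.   ] w 0.996 j [-0.43  0.11  1.88  0.    1.14 -0.43]
rz 0.002 then d [-0.0032 -0.0013  0.0017] F [-0.3 -0.2  0.6]
```

In the tool's units: -0.003 m is -0.048, -0.001 m is -0.016.

Emit:
shift_gripper(deltas=[1,-0.048,-0.016,0.016,0,0,0,0.6,0,0,0,0,0,0,0.6,0,0,0,0,0,0,0.6,0,0,0,0,0,0,0.6,0,0,0,0,0,0])

```text
time: 16.58
tool_pos: [0.5426, -0.1731, 0.0433]
tool_rot: [0.001, 0.707, 0.707, 0.001]
contact_force: [-0.1, -0.4, 5.8]
gripper_width: 0.745
grasp_force: 66.6
```

Emit:
shift_gripper(deltas=[0.6,0,0,0,0,0,0,0.6,0,0,-0.16,0,0,0,0.6,0,0,-0.48,0,0,0,0.6,0,0,-0.64,0,0,0,0.6,0,0,-0.8,0,0,0])

```text
time: 17.2
tool_pos: [0.5401, -0.1718, 0.1712]
tool_rot: [-0.002, 0.707, 0.707, -0.001]
contact_force: [-0.2, -1.2, -0.7]
gripper_width: 0.745
grasp_force: 66.3
```

```bash
python3 to.py .5538 .2755 .13 -0.011
python3 - <<'E'
from h import *
c=cam('wrist'); im=manip.grab_frame('wrist'); cv2.imwrite('pics/w5.png',im[:,:,::-1])
E
```

```text
t 17.2 p [ 0.5401 -0.1718  0.1712] yaw 0.001 tilt [-0.003  0.001 -1.   ] w 0.745 j [-0.44 -0.04  1.81  0.    1.38 -0.44]
rz 0.012 then d [0.4473 0.0089 0.0418] F [-0.2 -1.2 -0.7]
```

View pics/w5.png

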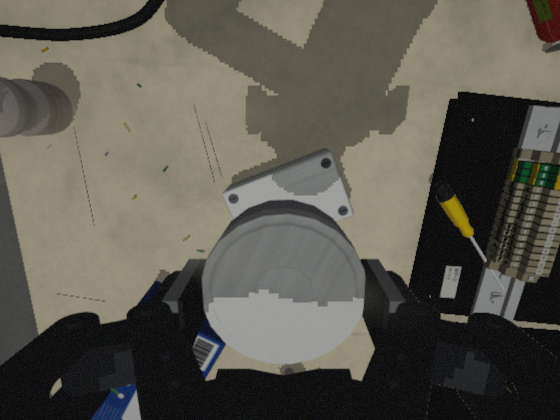

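The manual's scale: shifts go in shares of 62.5 mm and turns go in shares of 4 rad. Converting my numbers, 0.05 m is 0.8, 0.002 m is 0.032.

Emit:
shift_gripper(deltas=[0.6,0.8,0.032,0,0,0,0,0.6,0.8,0.032,0,0,0,0,0.6,0.8,0.032,0,0,0,0,0.6,0.8,0.032,0,0,0,0,0.6,0.8,0.032,0,0,0,0])

```text
time: 17.88
tool_pos: [0.5506, 0.0793, 0.1712]
tool_rot: [-0.0, 0.707, 0.707, -0.0]
contact_force: [0.4, 0.1, -1.4]
gripper_width: 0.746
grasp_force: 66.3
```

Emit:
shift_gripper(deltas=[0.6,0.8,0.032,0,0,0,0,0.6,0.8,0.032,0,0,0,0,0.6,0.8,0.032,0,0,0,0,0.6,0.752,0,0.64,0,0,0,0.6,0,0,0.64,0,0,0])

```text
time: 18.5
tool_pos: [0.5567, 0.2779, 0.091]
tool_rot: [0.0, 0.705, 0.709, 0.001]
contact_force: [-0.3, -0.8, -2.3]
gripper_width: 0.742
grasp_force: 66.3
```

Emit:
shift_gripper(deltas=[0.6,0,0,0.48,0,0,0,0.6,0,0,0.32,0,0,0,0.6,0,0,0,0,0,0])

```text
time: 18.88
tool_pos: [0.5555, 0.2741, 0.0395]
tool_rot: [-0.001, 0.707, 0.707, -0.002]
contact_force: [-0.3, -0.9, -1.3]
gripper_width: 0.748
grasp_force: 66.3
```

```bash
python3 to.py .557 .2755 .012 -.011
```

```text
t 18.88 p [0.5555 0.2741 0.0395] yaw 0.001 tilt [-0.004 -0.001 -1.   ] w 0.748 j [ 0.34  0.23  1.76 -0.    1.16  0.34]
rz 0.012 then d [0.0015 0.0016 0.0275] F [-0.3 -0.9 -1.3]
```

In the tool's units: 0.022 m is 0.352, 0.001 m is 0.016.

Emit:
shift_gripper(deltas=[0.6,0.016,0.016,0.352,0,0,0,0.6,0,0,0,0,0,0])

```text
time: 19.12
tool_pos: [0.5569, 0.2753, 0.0179]
tool_rot: [-0.001, 0.707, 0.707, -0.001]
contact_force: [0.1, -0.1, -1.7]
gripper_width: 0.743
grasp_force: 66.3
```

Emit:
shift_gripper(deltas=[0.6,0,0,0.048,0,0,0,0.6,0,0,0,0,0,0])

```text
time: 19.38
tool_pos: [0.5582, 0.2758, 0.0167]
tool_rot: [0.0, 0.707, 0.707, 0.0]
contact_force: [-0.3, -0.6, -1.7]
gripper_width: 0.742
grasp_force: 66.3
```

Emit:
shift_gripper(deltas=[0.6,0,0,0.048,0,0,0,0.6,0,0,0,0,0,0])

```text
time: 19.62
tool_pos: [0.5577, 0.2757, 0.0132]
tool_rot: [-0.0, 0.707, 0.707, -0.0]
contact_force: [0.5, 0.2, -1.4]
gripper_width: 0.744
grasp_force: 66.3
```

```bash
python3 to.py .557 .2755 .012 -.011
```

```text
t 19.62 p [0.5577 0.2757 0.0132] yaw 0.001 tilt [-0. -0. -1.] w 0.744 j [ 0.34  0.27  1.76 -0.    1.11  0.34]
rz 0.012 then d [-0.0002 -0.0007  0.0012] F [ 0.5  0.2 -1.4]
```

In the tool's units: 0.002 m is 0.032.

Emit:
shift_gripper(deltas=[0.6,0,0,0.032,0,0,0,0.6,0,0,0,0,0,0])

```text
time: 19.88
tool_pos: [0.5581, 0.2758, 0.0124]
tool_rot: [0.0, 0.707, 0.707, 0.0]
contact_force: [-2.9, -0.8, 5.1]
gripper_width: 0.745
grasp_force: 66.6
```

Emit:
shift_gripper(deltas=[0.6,0,0,0.032,0,0,0,0.6,0,0,0,0,0,0])

```text
time: 20.12
tool_pos: [0.5582, 0.2759, 0.0123]
tool_rot: [-0.0, 0.707, 0.708, -0.0]
contact_force: [-7.8, -2.5, 15.5]
gripper_width: 0.741
grasp_force: 68.0
```

In the tool's units: -0.03 m is -0.48, -0.003 m is -0.048.

Emit:
shift_gripper(deltas=[0.6,0,0,-0.048,0,0,0,0.95,0,0,0,0,0,0,0.95,0,0,0,0,0,0,0.95,0,0,0,0,0,0,0.95,0,0,-0.48,0,0,0])

```text
time: 20.75
tool_pos: [0.5554, 0.2748, 0.0393]
tool_rot: [-0.001, 0.707, 0.707, -0.003]
contact_force: [-0.7, 0.4, -0.5]
gripper_width: 0.951
grasp_force: 0.0
```

Emit:
shift_gripper(deltas=[1,0,0,-0.96,0,0,0,1,0,0,-0.96,0,0,0,1,-0.8,-0.024,0,0,0,0,1,-0.8,-0.024,0,0,0,0,1,-0.8,-0.024,0,0,0,0])

```text
time: 21.38
tool_pos: [0.5534, 0.1244, 0.1624]
tool_rot: [0.0, 0.707, 0.708, 0.0]
contact_force: [0.5, -0.5, -0.2]
gripper_width: 1.003
grasp_force: 0.0
```

Emit:
shift_gripper(deltas=[1,-0.8,-0.024,0,0,0,0,1,-0.8,-0.024,0,0,0,0,1,-0.8,-0.024,0,0,0,0,1,-0.8,-0.024,0,0,0,0,1,-0.8,-0.024,0,0,0,0])

```text
time: 22.0
tool_pos: [0.546, -0.1259, 0.1623]
tool_rot: [0.0, 0.707, 0.707, 0.0]
contact_force: [0.9, -0.1, 0.7]
gripper_width: 0.996
grasp_force: 0.0
```

Emit:
shift_gripper(deltas=[1,-0.8,-0.024,0,0,0,0,1,0,0,0,0,0,0.045,1,0,0,0,0,0,0.045,1,0,0,0,0,0,0.045,1,0,0,0,0,0,0.045])

```text
time: 22.62
tool_pos: [0.5447, -0.1744, 0.1621]
tool_rot: [-0.0, 0.912, 0.41, -0.0]
contact_force: [0.1, 0.4, 0.8]
gripper_width: 1.0
grasp_force: 0.0
```

Emit:
shift_gripper(deltas=[1,0,0,0,0,0,0.045,1,0,0,0,0,0,0.045,1,0,0,0,0,0,0.0275,1,0,0,0,0,0,0])

```text
time: 23.12
tool_pos: [0.5447, -0.1743, 0.1621]
tool_rot: [-0.0, 0.982, 0.19, -0.0]
contact_force: [0.6, -0.4, 0.1]
gripper_width: 1.0
grasp_force: 0.0
```

```bash
python3 to.py .5445 -.1755 .012 -1.194
python3 - <<'E'
from h import *
c=cam('wrist'); im=manip.grab_frame('wrist'); cv2.imwrite('pics/w6.png',im[:,:,::-1])
im=manip.grab_frame('top'); cv2.imwrite('pics/t3.png',cv2.resize(im[160:275,140:300,::-1],None,fx=4,fy=4))
E
```

```text
t 23.12 p [ 0.5447 -0.1743  0.1621] yaw -1.188 tilt [-0.  0. -1.] w 1.0 j [-0.44 -0.02  1.8   0.    1.36  0.75]
rz 0.006 then d [-0.0007  0.0011  0.1501] F [ 0.6 -0.4  0.1]
```

View pics/w6.png

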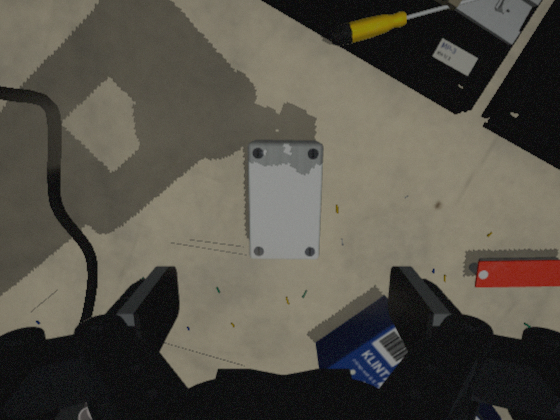

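View pics/t3.png

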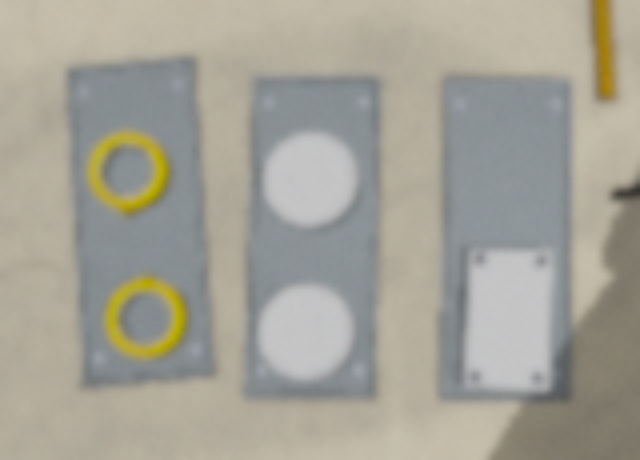

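```bash
python3 - <<'E'
from h import *
c=cam('wrist'); q=ray(c,[(258,153),(313,153),(310,251),(258,251)],.034)[:,:2];d=q[2]+q[3]-q[0]-q[1];print(q.mean(0),np.arctan2(d[1],d[0])%np.pi)
s=manip.state();M=rot(s['tool_rot']).as_matrix();P=np.array([.5445,-.1755,.02])
print(proj(c,[P+M@np.array([a,b,0]) for a in(-.012,.012) for b in (-.058,-.04,.04,.058)]).round(0).tolist())
E
```

```text
[ 0.54348471 -0.1777659 ] 0.369743868319524
[[213.0, 212.0], [235.0, 212.0], [330.0, 211.0], [352.0, 211.0], [212.0, 183.0], [234.0, 183.0], [331.0, 183.0], [353.0, 183.0]]
```

In the tool's units: 0.05 m is 0.8, 0.045 m is 0.72.

Emit:
shift_gripper(deltas=[1,0,0.032,0.8,0,0,0,1,0,0,0.8,0,0,0,1,0,0,0.72,0,0,0,1,0,0,0,0,0,0,1,0,0,0,0,0,0])

```text
time: 23.85
tool_pos: [0.5468, -0.1767, 0.0191]
tool_rot: [0.001, 0.982, 0.19, 0.001]
contact_force: [0.2, -0.3, 0.4]
gripper_width: 0.997
grasp_force: 0.0
```

```bash
python3 to.py .544 -.1765 .016 -1.197
```

```text
t 23.85 p [ 0.5468 -0.1767  0.0191] yaw -1.188 tilt [ 0.002 -0.001 -1.   ] w 0.997 j [-0.44  0.16  1.88  0.    1.1   0.75]
rz 0.009 then d [-0.0025 -0.0012  0.0031] F [ 0.2 -0.3  0.4]
```

In the tool's units: 0.003 m is 0.048, -0.002 m is -0.032, 0.009 rad is 0.0023.

Emit:
shift_gripper(deltas=[1,-0.032,-0.016,0.048,0,0,0.0023,0.5,0,0,0,0,0,0,0.5,0,0,0,0,0,0,0.5,0,0,0,0,0,0,0.5,0,0,0,0,0,0])

```text
time: 24.48
tool_pos: [0.5444, -0.1764, 0.0159]
tool_rot: [0.001, 0.983, 0.185, 0.001]
contact_force: [-0.1, 0.0, 6.4]
gripper_width: 0.66
grasp_force: 67.2
```

Emit:
shift_gripper(deltas=[0.5,0,0,0,0,0,0,0.5,0,0,-0.16,0,0,0,0.5,0,0,-0.48,0,0,0,0.5,0,0,-0.8,0,0,0,0.5,0,0,-0.8,0,0,0])

```text
time: 25.1
tool_pos: [0.5422, -0.1755, 0.1546]
tool_rot: [-0.001, 0.983, 0.185, -0.001]
contact_force: [0.4, 0.1, -2.4]
gripper_width: 0.661
grasp_force: 66.2
```

```bash
python3 to.py .5705 .139 .13 -1.594
```

```text
t 25.1 p [ 0.5422 -0.1755  0.1546] yaw -1.198 tilt [-0.002  0.001 -1.   ] w 0.661 j [-0.44 -0.02  1.81 -0.    1.35  0.75]
rz 0.396 then d [ 0.021  -0.315   0.0248] F [ 0.4  0.1 -2.4]
```

In the tool's units: -0.0525 m is -0.84, 0.0035 m is 0.056, 0.132 rad is 0.033.

Emit:
shift_gripper(deltas=[0.5,0,0,0,0,0,0.033,0.5,0,0,0,0,0,0.033,0.5,0,0,0,0,0,0.033,0.5,0.056,-0.84,0,0,0,0,0.5,0.056,-0.84,0,0,0,0])

```text
time: 25.72
tool_pos: [0.552, -0.0702, 0.1536]
tool_rot: [-0.0, 1.0, -0.013, -0.001]
contact_force: [0.8, -0.1, -2.9]
gripper_width: 0.661
grasp_force: 66.3
```

Emit:
shift_gripper(deltas=[0.5,0.056,-0.84,0,0,0,0,0.5,0.056,-0.84,0,0,0,0,0.5,0.056,-0.84,0,0,0,0,0.5,0.056,-0.84,0,0,0,0,0.5,0,0,0,0,0,0])

```text
time: 26.35
tool_pos: [0.5706, 0.1416, 0.1536]
tool_rot: [-0.0, 1.0, -0.009, -0.001]
contact_force: [-0.3, 0.1, -3.0]
gripper_width: 0.665
grasp_force: 66.5
```

```bash
python3 to.py .5705 .1395 .019 -1.594
python3 - <<'E'
from h import *
c=cam('wrist'); im=manip.grab_frame('wrist'); cv2.imwrite('pics/w7.png',im[:,:,::-1])
E
```

```text
t 26.35 p [0.5706 0.1416 0.1536] yaw -1.589 tilt [-0.002  0.    -1.   ] w 0.665 j [0.12 0.03 1.77 0.   1.34 1.71]
rz 0.005 then d [1.000e-04 2.100e-03 1.346e-01] F [-0.3  0.1 -3. ]
```

View pics/w7.png

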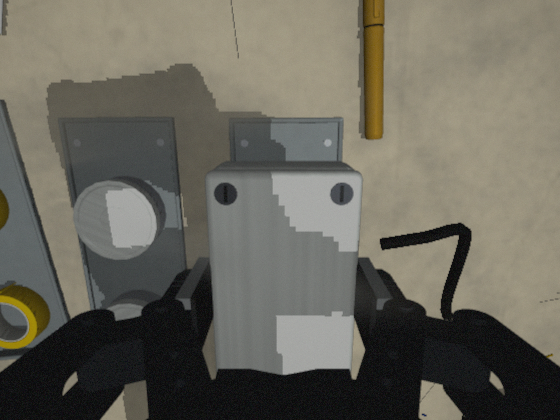

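```bash
python3 - <<'E'
from h import *
c=cam('wrist'); q=ray(c,[(231,119),(342,118)],.006)[:,:2]; m=q.mean(0); d=q[0]-q[1]; print(q,m,np.linalg.norm(d),'yaw',np.arctan2(-d[0],d[1])); y=-.028; print('origin',m-.115*np.array([np.cos(y),np.sin(y)]))
b=ray(c,[(225,193),(342,193)],.170)[:,:2]; print('held box front screws',b, b.mean(0))
E
```

```text
[[0.63432582 0.17818524]
 [0.63331103 0.08978538]] [0.63381842 0.13398531] 0.0884056828920742 yaw -0.011479041795003257
origin [0.5188635  0.13720489]
held box front screws [[0.61062297 0.15866701]
 [0.60974358 0.11576377]] [0.61018327 0.13721539]
```

In the tool's units: 0.05 m is 0.8, 0.003 m is 0.048.

Emit:
shift_gripper(deltas=[0.5,0,0.048,0.8,0,0,0,0.5,0,0,0.8,0,0,0,0.5,0,0,0.368,0,0,0,0.5,0,0,0,0,0,0])

```text
time: 26.9
tool_pos: [0.5688, 0.1338, 0.0282]
tool_rot: [0.001, 1.0, -0.012, -0.003]
contact_force: [1.3, 0.2, -2.5]
gripper_width: 0.656
grasp_force: 66.4
```

Emit:
shift_gripper(deltas=[0.5,0,0,0.096,0,0,0,0.5,0,0,0,0,0,0])

```text
time: 27.15
tool_pos: [0.5725, 0.1352, 0.0265]
tool_rot: [-0.0, 1.0, -0.012, 0.001]
contact_force: [-0.0, -0.6, -3.1]
gripper_width: 0.662
grasp_force: 66.5
```

Emit:
shift_gripper(deltas=[0.5,0,0,0.048,0,0,0,0.5,0,0,0,0,0,0])

```text
time: 27.4
tool_pos: [0.5717, 0.1355, 0.0227]
tool_rot: [-0.0, 1.0, -0.012, 0.0]
contact_force: [-0.2, -0.1, -2.8]
gripper_width: 0.655
grasp_force: 66.5
```

Emit:
shift_gripper(deltas=[0.5,0,0,0.032,0,0,0,0.5,0,0,0,0,0,0])

```text
time: 27.65
tool_pos: [0.5714, 0.1355, 0.0201]
tool_rot: [0.0, 1.0, -0.012, -0.0]
contact_force: [-0.3, -0.6, -3.2]
gripper_width: 0.655
grasp_force: 66.5
```

```bash
python3 to.py .57 .1385 .019 -1.594
```

```text
t 27.65 p [0.5714 0.1355 0.0201] yaw -1.594 tilt [-0. -0. -1.] w 0.655 j [0.11 0.19 1.85 0.   1.11 1.7 ]
rz 0.0 then d [-0.0015 -0.0029  0.0011] F [-0.3 -0.6 -3.2]
```

In the tool's units: -0.003 m is -0.048, 0.002 m is 0.032.

Emit:
shift_gripper(deltas=[0.5,-0.016,-0.048,0,0,0,0,0.5,0,0,0.032,0,0,0,0.5,0,0,0,0,0,0])

```text
time: 28.02
tool_pos: [0.5708, 0.1388, 0.019]
tool_rot: [-0.0, 1.0, -0.012, 0.0]
contact_force: [-3.5, 1.2, 2.3]
gripper_width: 0.662
grasp_force: 67.1
```

Emit:
shift_gripper(deltas=[0.5,0,0,0.032,0,0,0,0.5,0,0,0,0,0,0])

```text
time: 28.28
tool_pos: [0.5708, 0.1389, 0.0189]
tool_rot: [-0.0, 1.0, -0.011, -0.001]
contact_force: [-9.7, 1.1, 14.6]
gripper_width: 0.66
grasp_force: 68.4
```

```bash
python3 to.py .57 .1385 .019 -1.594
```

```text
t 28.27 p [0.5708 0.1389 0.0189] yaw -1.594 tilt [-0.001  0.    -1.   ] w 0.66 j [0.11 0.19 1.84 0.   1.11 1.71]
rz 0.0 then d [-0.0008  0.0004 -0.0001] F [-9.7  1.1 14.6]
```

Seated on the floor; release, rise, move aside and check.

In the tool's units: -0.04 m is -0.64, -0.002 m is -0.032.

Emit:
shift_gripper(deltas=[0.5,0,0,-0.032,0,0,0,0.85,0,0,0,0,0,0,0.85,0,0,0,0,0,0,0.85,0,0,0,0,0,0,0.85,0,0,-0.64,0,0,0])

```text
time: 28.9
tool_pos: [0.5674, 0.138, 0.0547]
tool_rot: [0.001, 1.0, -0.012, -0.004]
contact_force: [0.6, -0.9, -0.4]
gripper_width: 0.849
grasp_force: 0.0
```

Emit:
shift_gripper(deltas=[1,0,0,-0.96,0,0,0,1,0,0,-0.96,0,0,0,1,0,0.8,0,0,0,0,1,0,0.8,0,0,0,0,1,0,0.8,0,0,0,0])

```text
time: 29.52
tool_pos: [0.5671, -0.0128, 0.1786]
tool_rot: [0.0, 1.0, -0.011, 0.0]
contact_force: [0.8, -0.1, -0.9]
gripper_width: 0.999
grasp_force: 0.0
```

Emit:
shift_gripper(deltas=[1,0,0.8,0,0,0,0,1,0,0.8,0,0,0,0,1,0,0.8,0,0,0,0,1,0,0,0,0,0,0,1,0,0,0,0,0,0])

```text
time: 30.15
tool_pos: [0.5636, -0.1611, 0.178]
tool_rot: [-0.0, 1.0, -0.012, -0.0]
contact_force: [-0.4, -0.1, -1.3]
gripper_width: 1.005
grasp_force: 0.0
```

```bash
python3 - <<'E'
from h import *
c=cam('top'); im=manip.grab_frame('top'); cv2.imwrite('pics/t4.png',cv2.resize(im[160:275,140:300,::-1],None,fx=4,fy=4))
h=cv2.cvtColor(im,cv2.COLOR_RGB2HSV); L=dict(tin=(.5245,.2755,-.011),box=(.5215,.1398,-.022),roll=(.5358,.398,.087))
def rep(n,p):
    x,y,a=L[n]; d=p[:2]-np.array([x,y]); print(n,'lane xy',np.round([d[0]*np.cos(a)+d[1]*np.sin(a),-d[0]*np.sin(a)+d[1]*np.cos(a)],4))
for k in cont(yellow(im)):
    r=cv2.minAreaRect(k); p=ray(c,r[0],.016)[0]
    if p[1]>.3 and p[0]<.7: rep('roll',p)
b=cv2.inRange(h,(0,0,158),(180,14,255)); b[:165]=0;b[270:]=0;b[:,:150]=0;b[:,290:]=0
for k in cont(b,60):
    r=cv2.minAreaRect(k); p=ray(c,r[0],.03)[0]; print(r[1],r[2]); rep('tin' if p[1]>.2 else 'box',p)
E
```

```text
roll lane xy [-0.0707 -0.0032]
roll lane xy [0.0342 0.0029]
(24.0, 24.0) 90.0
tin lane xy [-0.0684 -0.0002]
(35.0, 22.0) 90.0
box lane xy [-0.0596 -0.0044]
(24.0, 23.0) 90.0
tin lane xy [ 0.0367 -0.0018]
(35.0, 22.0) 90.0
box lane xy [ 0.0539 -0.0023]
```

View pics/t4.png

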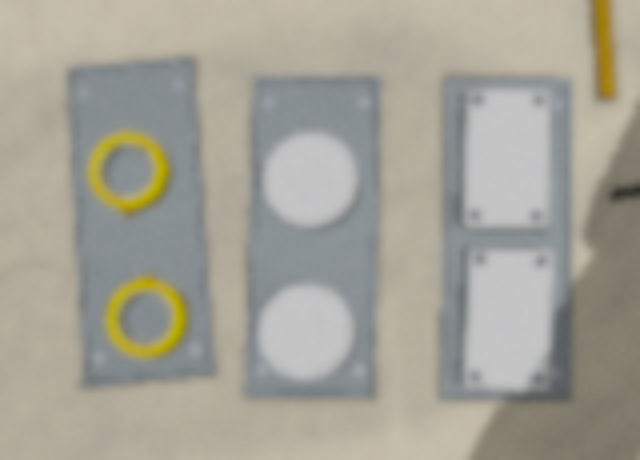

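The picture shows everything in its lane: rolls at crop pixels (128,171) and (146,318), tins at (310,179) and (306,331), boxes at (507,158) and (509,320). All are within tolerance, so I'm handing in.

```bash
python3 -c "
from plant import manip
print(manip.job_done())"
```

```text
the job is handed in; nothing more can be done
None
```

The new tin, roll and junction box are each in their lanes behind the older ones, and the older tin was pulled to the front stop first. I handed the job in at about 30 s, with every position inside tolerance on the last top-camera measurement; the hand-in did not report a verdict.

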